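# Spring check on the film tensioner arm

### The job

Check the spring of the film tensioner on the table: first push the drag pointer gently back along its scale until it rests against the tensioner arm, then, with the fingers shut, push the arm's roller square to the arm, smoothly up to 15 N, and hold it there for about a second so that the arm carries the pointer along. Ease the arm back onto its stop without letting it snap, leave the pointer showing the deflection that 15 N gave, and disturb nothing else on the table.

Things in the scene. Friction and masses are not known exactly. Their poses are not given: they have to be found in the camera images.
- tensioner: Fixed aluminium plate, 245 x 250 x 12 mm, place and yaw vary. Origin on the table exactly under the pivot of arm and pointer; axes along the sides and up; it reaches 192 mm to -x, 52 mm to +x, 125 mm to each side. Black marks near its -x edge (every 5 degrees) are the scale. A black post behind the arm (its +y side), 48 mm from the pivot, 56 mm high, is the arm's stop.
- tension_arm: Sprung arm, a dark steel bar 18 mm wide, top at 52 mm, swinging level about the pivot (origin, on the table). At rest on its stop, pivot to roller points about 0.46 rad clockwise (from above) of the plate's -x; pushed, it turns anticlockwise, towards the plate's -y, up to 1 rad. Unknown preload, 1 to 11 N at the roller, then about 1 N more per 7 mm. Let go, it snaps back.
- roller (a point): Centre of the upright white roller at the arm's end: 24 mm diameter, 56 to 116 mm above the table (this point at 86 mm), 130 mm from the pivot. Push it sideways, square to the arm, from the arm's stop side (+y of the plate); the nearest thing there is the stop post.
- pointer_pin (a point): On the drag pointer's upright 10 mm pin, in its round head (14 mm diameter, 64 to 78 mm above the table, this point at 68 mm), 90 mm from the pivot. It stands ahead of the arm (the -y side) and the arm's bar pushes on it. The thin blade lies just above the plate, passing below the arm; its tip runs along the scale.
- pointer (a joint): Angle of the drag pointer in rad: 0 when its pin touches the arm with the arm on its stop (pointer then 0.156 rad ahead of the arm, about the pivot), growing with the deflection; held only by light friction (about 0.5 N at the pin), so it stays where it is left. Begins far up the scale, at 0.88 to 1.02.
- pointer_tip (a point): Tip of the pointer's blade at the scale, 154 mm from the pivot, 18 mm above the table.
- spring_seat: Small steel collar under the arm's hub that anchors the spring; origin on the table under the pivot. Its angle is the factory's preload, different on each unit.
- pear: Faceted stone pear with a bent black stem, 90 mm wide, 145 mm high; origin under its centre. A bystander.
- apple: Faceted stone apple with a black stem, 94 mm wide, 105 mm high; origin under its centre. A bystander.
- tray_a: Black wire tray on feet with a hoop handle, 180 mm wide, 200 mm high; origin under its centre. A bystander.
- tray_b: A second such tray. A bystander.
- tape_roll: Cardboard tape core lying flat, 84 mm across, 24 mm high; origin under its centre. A bystander.
- cup: White cup, 72 mm wide, 85 mm high; origin under its centre. A bystander.
- spanner: Small steel spanner, 120 mm long, lying flat. A bystander.

How it is judged (in metres and radians):
On the way, in this order (a step that is already met when the one before it is completed fails the run):
1. the pointer has been pushed back against the arm, the arm on its stop (value of joint pointer below 0.06 rad and y of roller in the frame of tensioner above 0.048 m), for 0.1 s.
2. the arm is pushed off its stop by the shut fingers with 13.5 to 16.5 N, steadily (contact force between tension_arm and the fingers between 13.5 and 16.5 N and y of roller in the frame of tensioner below 0.045 m), for 0.5 s.
At the end, for the whole second after the job is handed in: The arm is back on its stop and still (roller within about 3 degrees), let go of; the pointer stands still where the arm carried it, at the deflection that belongs to 15 N at the roller, within about 1.7 N either way (y of roller in the frame of tensioner above 0.05 m and y of pointer_tip in the frame of spring_seat between -0.0856 and -0.0607 m and velocity of joint pointer below 0.02 rad/s and angular speed of tension_arm below 0.05 rad/s); the robot touches nothing.
It fails at once if the arm is pushed with more than 20 N (contact force between tension_arm and the fingers above 20 N or contact force between tension_arm and the arm above 20 N).
It fails at once if the pointer is pushed with more than 12 N (contact force between pointer and the fingers above 12 N or contact force between pointer and the arm above 12 N).
It fails at once if the arm is let snap back (faster than 2.5 rad/s) (angular speed of tension_arm above 2.5 rad/s).
It fails at once if a bystander is moved by more than 25 mm (distance of any of pear, apple, tray_a, tray_b, tape_roll, cup, spanner from where it was at the start of the episode above 0.025 m).
It also fails if it takes over 72 s, if anything falls off the work surface, if the arm or the gripper's body presses on something with over 40 N, if the wrist force passes 120 N, or if a joint passes its speed limit or range.

### The arm

A 6-joint arm with a two-finger parallel gripper is mounted at the origin on the work surface. World frame = base frame: x ahead of the robot, y to its left, z up, the work surface at z = 0. Lengths are in m, angles in degrees, forces in N, time in s.
With the tool pointing down it reaches from about 0.275 to 0.725 m from the base axis. Payload 15.9 kg.
Tool frame: the origin (TCP) lies on the centre line of the jaws, within the pads' length; the fingertips stand ahead of it and the grasp point (between the pads) lies 8 mm behind it (ctrl.tcp_to_tips is the z of the fingertips in the tool frame, in m); z points along the fingers, y is the line along which they close (so a half turn about z gives the same grasp; the last joint's range is limited). The gripper opens to 85 mm and grips with 20 to 120 N. Pads are 22 mm wide; open, the fingers measure 114 mm over their backs; the gripper's body (76 mm by 85 mm) begins 54 mm behind the grasp point. The pads swing forward as they close: fully open they stand 13 mm farther back than shut.
Start: joints at [-76.146, 12.198, -1.971, 75.831, 0, 90], TCP at [0.12, -0.485, 0.242] pointing down, gripper open.
Joint ranges: [-170.91, 170.91], [-42.67, 98.43], [-65.05, 77.54], [-120.47, 116.71], [-90, 82.35], [-180, 180]. Speed limits (degrees/s): [108.29, 108.29, 136.94, 147.25, 180, 180].

### API

Orientations are given as [roll, pitch, yaw] about the fixed x, y, z axes, in that order (R = Rz(yaw) Ry(pitch) Rx(roll)).
In Python, from cell import ctrl gives the robot as it stands.
- The arm moves only by the tool arm_command, never from a script. Its argument "series" is a list of rows, each a list of 7 numbers: the shift along the tool's x, y, z in mm, then the turn, a rotation vector about the tool's x, y, z in rad, then the finger opening in mm, from 0 to 85.4. In form: [[dx, dy, dz, rx, ry, rz, gripper], ...]. A call has 1 to 10 rows; each row shifts and turns the commanded pose from where the row before left it, along the tool's axes as they then stand; what a row does not reach is not made up. A row lasts 1/12 s, in which the tool goes at most 41.7 mm and 7.16 degrees, less where a joint would pass 70% of its speed; a pose out of reach is approached as far as the arm can. A call is refused whole if a number of a shift passes 41.7 or a number of a turn 0.125, either way. A call with a gripper value outside its range is refused whole. The fingers move at their own pace and stop on an object; the grip force is fixed at half the most. Time passes only in rows, so rows that do not move let the fingers close. It gives the time, the measured TCP pose, the force, the opening and the grip force at its end, in the units of the state.
- ctrl.state(): the state, without advancing time (a new reading comes with each control period).
- ctrl.grab_frame(name): name is "scene" or "top" or "wrist"; returns the picture (400x640x3 uint8, red, green, blue); there is no depth.
- ctrl.camera_model(name): a dict with "intrinsics" (3x3 intrinsics, pixels), "view" (4x4, takes a point from world to camera coordinates). Camera axes: x right, y down, z forward; pixel columns grow to the right and rows downward; lengths in m; the calibration is good to about 2 mm. A picture is of the moment at which its call begins: read the wrist's pose just before it. camera_model takes no time and is no camera call; for the wrist camera it gives the pose at the moment of the call.
- ctrl.finish_job(): hands the job in; it is judged then, once.
The state is a dict: "time": time; "joints": joint angles; "joint_vel": joint speeds; "joint_torque": joint torques, N m; "eef_pos": TCP position; "ee_rot": TCP orientation; "contact_force": force on the tool from outside, world axes, zero at the start; "ft_torque": the same for the moment, N m; "finger_gap": opening from 0.0 (shut) to 1.0 (fully open); "grasp_force": force on a finger pad.
Only numpy, scipy, OpenCV 4.12 (cv2) and the standard library are available. Lean on these libraries where they do the work, as an engineer would, in place of code of your own. Each camera call takes 0.05 s, during which the arm holds its last target. There are 200 camera calls.

## Working session

There is one attempt and no reset: what is moved stays moved. The work goes in short steps, Python scripts to look and compute and a tool call to move; the robot and the scene stay as the last step left them, time stands still between calls to the robot, and variables do not carry over. Pictures are saved under pics/ and viewed, at most 10 in all, crops included, and the job is handed in when it is done.

Besides the shell and the picture viewer there is one more tool, called as name(argument=value, ...), one argument or row to a line, values as JSON. arm_command: Moves the arm, as the interface text tells. Its arguments: {"type":"object","properties":{"series":{"type":"array","items":{"type":"array","items":{"type":"number"}}}},"required":["series"]}

```bash
mkdir -p pics; ls; python3 - <<'E'
from cell import ctrl
import cv2,numpy as np
s=ctrl.state();print(s['time'],s['eef_pos'],s['ee_rot'],s['contact_force'],s['finger_gap'],ctrl.tcp_to_tips)
for n in('top','scene'):
    f=ctrl.grab_frame(n);cv2.imwrite(f'pics/{n}0.png',f[:,:,::-1])
    m=ctrl.camera_model(n);print(n,np.round(m['intrinsics'],1).tolist(),np.round(m['view'],3).tolist())
E
```

```text
pics
0.0 [ 0.11965246 -0.48511992  0.24180876] [-1.79933947e+02  5.53519501e-04  1.38556156e+01] [-0.77605297 -0.25913881  0.6547333 ] 0.9996495147400671 0.011
top [[402.8, 0.0, 312.4], [0.0, 402.8, 203.1], [0.0, 0.0, 1.0]] [[0.015, -1.0, 0.0, -0.022], [-0.982, -0.015, -0.188, 0.602], [0.188, 0.002, -0.982, 1.173], [0.0, 0.0, 0.0, 1.0]]
scene [[471.5, 0.0, 324.5], [0.0, 471.5, 199.6], [0.0, 0.0, 1.0]] [[0.61, 0.792, -0.0, -0.357], [0.468, -0.361, -0.807, -0.2], [-0.639, 0.492, -0.591, 2.131], [0.0, 0.0, 0.0, 1.0]]
```

View pics/top0.png

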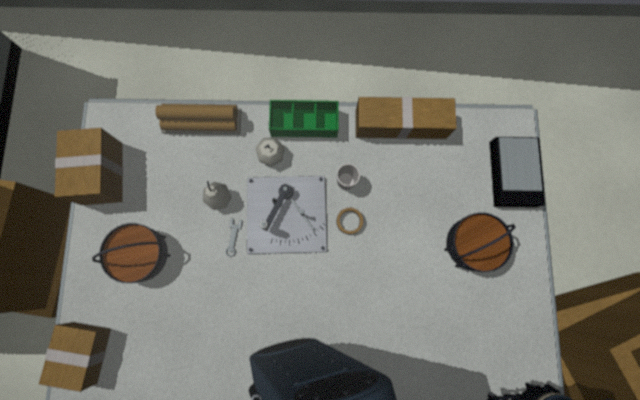

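View pics/scene0.png

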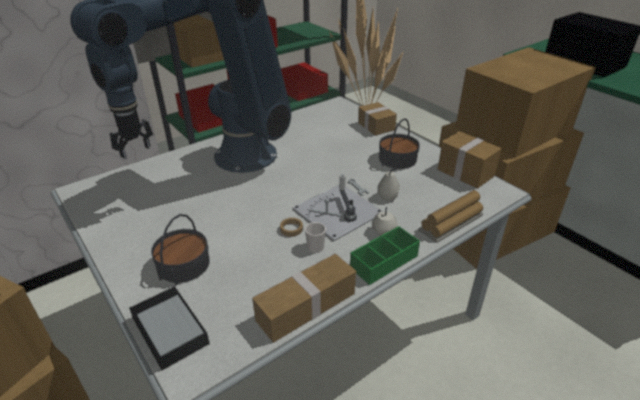

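The top view shows the plate at about (247–327, 177–254), with the pivot near (287,189), the arm running down-left, and the blade down-right to about (318,232). The pear is at (215,195), spanner (233,237), apple (270,150), cup (347,177) and tape (350,221). Next I zoom in and fit the plate.

```bash
cat > h.py <<'E'
import numpy as np,cv2
from cell import ctrl
def ray(n,px,z,m=None):
    m=m or ctrl.camera_model(n);K=np.array(m['intrinsics']);V=np.array(m['view'])
    d=V[:3,:3].T@np.linalg.solve(K,[px[0],px[1],1]);c=-V[:3,:3].T@V[:3,3]
    return c+d*(z-c[2])/d[2]
def proj(n,p,m=None):
    m=m or ctrl.camera_model(n);q=np.array(m['view'])@[*p,1];q=np.array(m['intrinsics'])@q[:3];return q[:2]/q[2]
E
python3 - <<'E'
from h import *
f=cv2.imread('pics/top0.png')
c=f[165:265,195:335];cv2.imwrite('pics/c0.png',cv2.resize(c,None,fx=5.6,fy=5.6,interpolation=cv2.INTER_CUBIC))
hsv=cv2.cvtColor(f,cv2.COLOR_BGR2HSV)
for p in [(260,185),(320,190),(255,240),(340,240),(240,200),(290,260)]:print(p,f[p[1],p[0]],hsv[p[1],p[0]])
E
```

```text
(260, 185) [155 154 147] [ 94  13 155]
(320, 190) [153 148 147] [115  10 153]
(255, 240) [163 160 154] [100  14 163]
(340, 240) [165 166 165] [ 60   2 166]
(240, 200) [98 98 97] [90  3 98]
(290, 260) [167 174 167] [ 60  10 174]
```

View pics/c0.png

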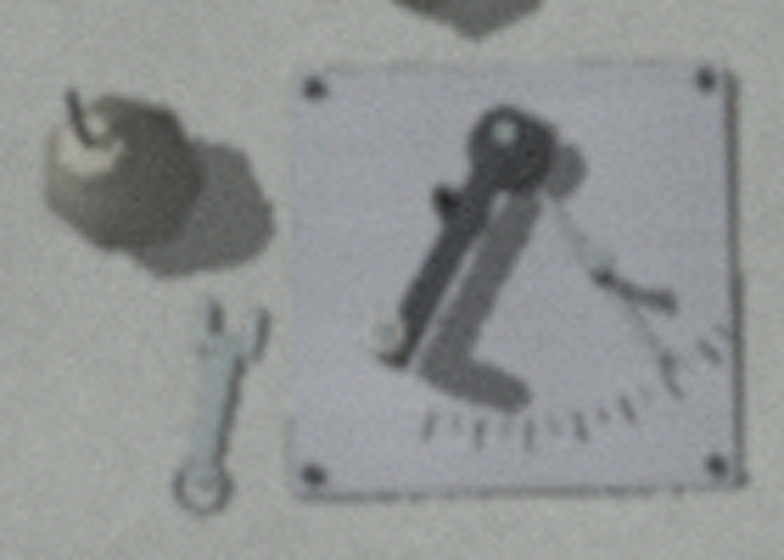

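The crop shows plate corners at (297,65), (730,68), (295,495) and (738,488), hub (508,145), roller top (388,335), pin (600,270) and blade tip (672,372). Now to convert these.

```bash
cat >> h.py <<'E'
def fit_plate(corners):  # TL,TR,BL,BR world xy -> origin, yaw
    L=np.array([[.052,.125],[.052,-.125],[-.192,.125],[-.192,-.125]]);W=np.array(corners)[:,:2]
    a=L-L.mean(0);b=W-W.mean(0)
    y=np.arctan2((a[:,0]*b[:,1]-a[:,1]*b[:,0]).sum(),(a*b).sum())
    R=np.array([[np.cos(y),-np.sin(y)],[np.sin(y),np.cos(y)]])
    o=W.mean(0)-R@L.mean(0);return o,y,R,np.linalg.norm(W-(L@R.T+o),axis=1)
E
python3 - <<'E'
from h import *
P=lambda x,y:((x+.5)/5.6-.5+195,(y+.5)/5.6-.5+165)
C=[ray('top',P(*p),.012) for p in [(297,65),(730,68),(295,495),(738,488)]]
o,y,R,e=fit_plate(C);print('o',o,'yaw',np.degrees(y),'err',e)
for n,p,z in [('hub',(508,145),.06),('roller',(388,333),.116),('pin',(600,268),.078),('tip',(672,372),.018),('pear',(120,150),.1),('cup',(850,70),.085),('spanner',(220,400),.005),('stop',(447,200),.056)]:
    w=ray('top',P(*p),z)[:2];l=R.T@(w-o);print(n,w.round(4),'plate',l.round(4),'r',np.linalg.norm(l).round(4),'ang cw from -x',np.arctan2(l[1],-l[0]).round(3))
E
```

```text
o [0.64498774 0.07050757] yaw 1.5230852333450418 err [0.00147958 0.00366696 0.00350528 0.00211495]
hub [0.6393 0.0712] plate [-0.0057  0.0009] r 0.0057 ang cw from -x 0.149
roller [0.527  0.1261] plate [-0.1165  0.0587] r 0.1305 ang cw from -x 0.467
pin [0.5688 0.019 ] plate [-0.0775 -0.0495] r 0.092 ang cw from -x -0.568
tip [ 0.5209 -0.0205] plate [-0.1265 -0.0876] r 0.1539 ang cw from -x -0.606
pear [0.6246 0.2735] plate [-0.015   0.2034] r 0.204 ang cw from -x 1.497
cup [ 0.6779 -0.1139] plate [ 0.028  -0.1853] r 0.1874 ang cw from -x -1.721
spanner [0.5029 0.2324] plate [-0.1378  0.1656] r 0.2154 ang cw from -x 0.877
stop [0.6089 0.104 ] plate [-0.0352  0.0344] r 0.0492 ang cw from -x 0.774
```

arm_command(
  series=[
    [28.5, -17.2, 0, 0, 0, 0, 0],
    [28.5, -17.2, 0, 0, 0, 0, 0],
    [28.5, -17.2, 0, 0, 0, 0, 0],
    [28.5, -17.2, 0, 0, 0, 0, 0],
    [28.5, -17.2, 0, 0, 0, 0, 0],
    [28.5, -17.2, 0, 0, 0, 0, 0],
    [28.5, -17.2, 0, 0, 0, 0, 0],
    [28.5, -17.2, 0, 0, 0, 0, 0],
    [28.5, -17.2, 0, 0, 0, 0, 0],
    [28.5, -17.2, 0, 0, 0, 0, 0],
  ],
)

```text
time: 0.93
eef_pos: [0.356, -0.2487, 0.2422]
ee_rot: [-180.0, 0.0, 13.9]
contact_force: [1.0, -1.1, -0.8]
finger_gap: 0.001
grasp_force: 0.0
```

arm_command(
  series=[
    [28.5, -17.2, 0, 0, 0, 0, 0],
    [28.5, -17.2, 0, 0, 0, 0, 0],
    [28.5, -17.2, 0, 0, 0, 0, 0],
    [28.5, -17.2, 0, 0, 0, 0, 0],
    [28.5, -17.2, 0, 0, 0, 0, 0],
    [28.5, -17.2, 0, 0, 0, 0, 0],
    [28.5, -17.2, 0, 0, 0, 0, 0],
    [28.5, -17.2, 0, 0, 0, 0, 0],
    [28.5, -17.2, 0, 0, 0, 0, 0],
    [28.5, -17.2, 0, 0, 0, 0, 0],
  ],
)

```text
time: 1.77
eef_pos: [0.5916, -0.0135, 0.2419]
ee_rot: [-180.0, 0.0, 13.9]
contact_force: [0.6, -0.2, 0.4]
finger_gap: -0.001
grasp_force: 0.0
```

arm_command(
  series=[
    [0, 0, 0, 0, 0, -0.12, 0],
    [0, 0, 0, 0, 0, -0.12, 0],
    [0, 0, 0, 0, 0, -0.12, 0],
    [0, 0, 0, 0, 0, -0.12, 0],
    [0, 0, 0, 0, 0, -0.12, 0],
    [0, 0, 0, 0, 0, -0.12, 0],
    [0, 0, 0, 0, 0, -0.12, 0],
    [0, 0, 0, 0, 0, -0.12, 0],
  ],
)

```text
time: 2.43
eef_pos: [0.5906, -0.0149, 0.2419]
ee_rot: [-180.0, 0.0, 69.2]
contact_force: [-0.1, 0.8, 0.7]
finger_gap: -0.002
grasp_force: 0.0
```

arm_command(
  series=[
    [0, 0, 0, 0, 0, -0.12, 0],
    [0, 0, 0, 0, 0, -0.12, 0],
    [0, 0, 0, 0, 0, -0.12, 0],
    [0, 0, 0, 0, 0, -0.12, 0],
    [0, 0, 0, 0, 0, -0.12, 0],
    [0, 0, 0, 0, 0, -0.12, 0],
    [0, 0, 0, 0, 0, -0.12, 0],
    [0, 0, 0, 0, 0, -0.12, 0],
    [0, 0, 0, 0, 0, 0, 0],
    [0, 0, 0, 0, 0, 0, 0],
  ],
)

```text
time: 3.27
eef_pos: [0.5907, -0.015, 0.242]
ee_rot: [-180.0, -0.0, 123.6]
contact_force: [0.4, 0.4, -0.2]
finger_gap: 0.001
grasp_force: 0.0
```

```bash
python3 - <<'E'
from h import *
s=ctrl.state();print(s['time'],s['eef_pos'],s['ee_rot'],s['contact_force'],s['finger_gap'],s['joints'])
m=ctrl.camera_model('wrist');f=ctrl.grab_frame('wrist');cv2.imwrite('pics/w1.png',f[:,:,::-1]);print(np.round(m['view'],3).tolist(),np.round(m['intrinsics'],1).tolist())
o=np.array([.6435,.0705]);y=np.radians(1.5);R=np.array([[np.cos(y),-np.sin(y)],[np.sin(y),np.cos(y)]])
for l,z in [((-.0753,-.0493),.078),((-.1165,.0577),.116),((-.1267,-.0876),.018),((0,0),.06)]:print(proj('wrist',[*(R@l+o),z],m).round(1))
E
```

```text
3.2667 [ 0.59065077 -0.01496679  0.24203146] [-1.79975028e+02 -1.87080034e-02  1.23640750e+02] [ 0.40592422  0.42616415 -0.20520157] 0.00141358134138464 [-1.45202549e+00  2.33373567e+01  1.32718578e+01  7.99656890e+01
  9.50937527e-04  5.49072198e+01]
[[0.832, 0.554, -0.001, -0.483], [0.526, -0.789, 0.317, -0.365], [0.175, -0.264, -0.949, 0.274], [0.0, 0.0, 0.0, 1.0]] [[312.8, 0.0, 322.1], [0.0, 312.8, 200.6], [0.0, 0.0, 1.0]]
[323.5 141.1]
[355.  -11.3]
[266.6 138.4]
[414.1 137. ]
```

View pics/w1.png

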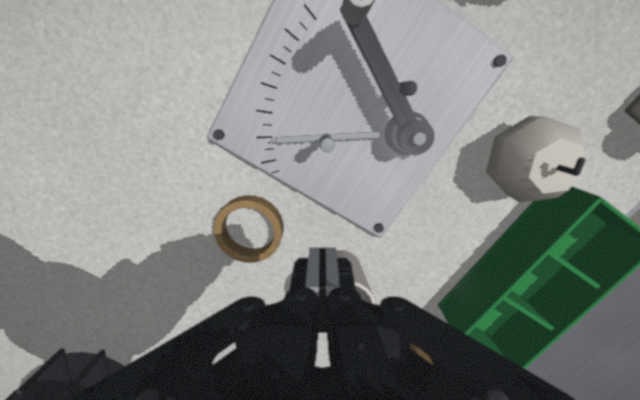

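Pin head at (327,143), hub (420,138) and blade tip (272,139) lie within 3 mm of the prediction. The cup is visible just behind the fingers, with clearance. I lower behind the pin and approach it.

arm_command(
  series=[
    [0, 2.5, 30, 0, 0, 0, 0],
    [0, 2.5, 34, 0, 0, 0, 0],
    [0, 0, 34, 0, 0, 0, 0],
    [0, 0, 34, 0, 0, 0, 0],
    [0, 0, 25, 0, 0, 0, 0],
    [0, 0, 10, 0, 0, 0, 0],
    [0, 0, 5, 0, 0, 0, 0],
    [0, 0, 0, 0, 0, 0, 0],
    [0, 0, 0, 0, 0, 0, 0],
    [0, 0, 0, 0, 0, 0, 0],
  ],
)

```text
time: 4.15
eef_pos: [0.5961, -0.0122, 0.072]
ee_rot: [179.9, 0.1, 123.8]
contact_force: [0.0, -0.6, 0.3]
finger_gap: 0.003
grasp_force: 0.0
```

arm_command(
  series=[
    [4, 0, 0, 0, 0, 0, 0],
    [4, 0, 0, 0, 0, 0, 0],
    [3, 0, 0, 0, 0, 0, 0],
    [2, 0, 0, 0, 0, 0, 0],
    [2, 0, 0, 0, 0, 0, 0],
    [2, 0, 0, 0, 0, 0, 0],
    [2, 0, 0, 0, 0, 0, 0],
    [2, 0, 0, 0, 0, 0, 0],
    [2, 0, 0, 0, 0, 0, 0],
    [2, 0, 0, 0, 0, 0, 0],
  ],
)

```text
time: 4.98
eef_pos: [0.5809, 0.0087, 0.0703]
ee_rot: [-180.0, 0.0, 123.9]
contact_force: [-0.1, -0.4, -0.1]
finger_gap: 0.001
grasp_force: 0.3
```

```bash
python3 - <<'E'
from h import *
s=ctrl.state();print(s['time'],s['eef_pos'],s['ee_rot'],s['contact_force'])
f=ctrl.grab_frame('wrist');g=ctrl.grab_frame('top')[150:270,200:360]
cv2.imwrite('pics/w2.png',np.hstack([f[0:300,140:540],cv2.resize(g,(400,300))])[:,:,::-1])
E
```

```text
4.9833 [0.58087633 0.00868331 0.07028636] [-1.79995361e+02  2.79398999e-03  1.23859545e+02] [-0.13113286 -0.42233208 -0.14135131]
```

View pics/w2.png

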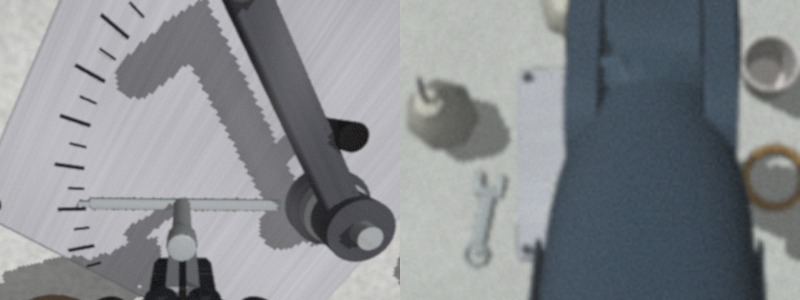

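The fingers are centred just behind the pin. Now I sweep it along the arc.

arm_command(
  series=[
    [1.8, -0.3, 0, 0, 0, 0.02, 0],
    [1.8, -0.3, 0, 0, 0, 0.02, 0],
    [3.6, -0.55, 0, 0, 0, 0.04, 0],
    [3.6, -0.55, 0, 0, 0, 0.04, 0],
    [3.6, -0.55, 0, 0, 0, 0.04, 0],
    [3.6, -0.55, 0, 0, 0, 0.04, 0],
    [3.6, -0.55, 0, 0, 0, 0.04, 0],
    [3.6, -0.55, 0, 0, 0, 0.04, 0],
    [3.6, -0.55, 0, 0, 0, 0.04, 0],
    [3.6, -0.55, 0, 0, 0, 0.04, 0],
  ],
)

```text
time: 5.92
eef_pos: [0.5628, 0.0359, 0.0703]
ee_rot: [-180.0, 0.0, 103.0]
contact_force: [0.5, -0.6, 0.2]
finger_gap: -0.0
grasp_force: 0.3
```

arm_command(
  series=[
    [3.6, -0.55, 0, 0, 0, 0.04, 0],
    [3.6, -0.55, 0, 0, 0, 0.04, 0],
    [3.6, -0.55, 0, 0, 0, 0.04, 0],
    [3.6, -0.55, 0, 0, 0, 0.04, 0],
    [3.6, -0.55, 0, 0, 0, 0.04, 0],
    [3.6, -0.55, 0, 0, 0, 0.04, 0],
    [1.8, -0.3, 0, 0, 0, 0.02, 0],
    [1.8, -0.3, 0, 0, 0, 0.02, 0],
    [0, 0, 0, 0, 0, 0, 0],
    [0, 0, 0, 0, 0, 0, 0],
  ],
)

```text
time: 6.75
eef_pos: [0.5565, 0.0604, 0.0703]
ee_rot: [180.0, -0.0, 87.2]
contact_force: [-0.3, 0.8, 0.7]
finger_gap: 0.0
grasp_force: 0.0
```

```bash
python3 - <<'E'
from h import *
s=ctrl.state();print(s['time'],s['eef_pos'],s['ee_rot'],s['contact_force'])
f=ctrl.grab_frame('wrist')
cv2.imwrite('pics/w3.png',f[:,:,::-1])
E
```

```text
6.75 [0.55647825 0.06037622 0.0703151 ] [ 1.79994931e+02 -2.84589487e-03  8.72220680e+01] [-0.30182417  0.8045313   0.73480944]
```

View pics/w3.png

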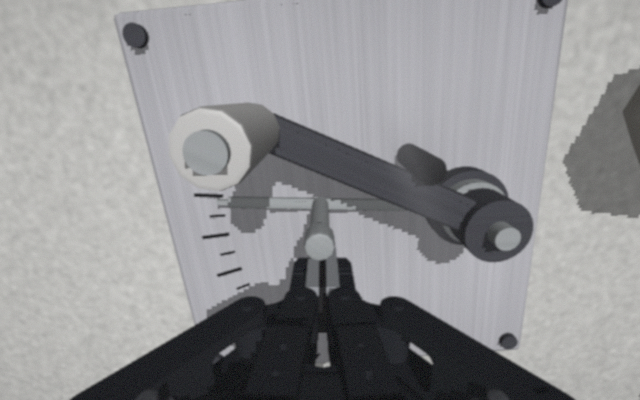

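The pin (319,245) is still square ahead of the fingers, with the arm about 0.2 rad further on. I continue and slow down near contact.

arm_command(
  series=[
    [1.8, -0.3, 0, 0, 0, 0.02, 0],
    [2.7, -0.4, 0, 0, 0, 0.03, 0],
    [2.7, -0.4, 0, 0, 0, 0.03, 0],
    [2.7, -0.4, 0, 0, 0, 0.03, 0],
    [1.8, -0.3, 0, 0, 0, 0.02, 0],
    [1.8, -0.3, 0, 0, 0, 0.02, 0],
    [0.9, -0.15, 0, 0, 0, 0.01, 0],
    [0.9, -0.15, 0, 0, 0, 0.01, 0],
    [0, 0, 0, 0, 0, 0, 0],
  ],
)

```text
time: 7.55
eef_pos: [0.5559, 0.0759, 0.0703]
ee_rot: [180.0, -0.0, 77.4]
contact_force: [0.3, 0.2, 0.2]
finger_gap: -0.001
grasp_force: 0.0
```

```bash
python3 - <<'E'
from h import *
s=ctrl.state();print(s['time'],s['eef_pos'],s['ee_rot'],s['contact_force'])
f=ctrl.grab_frame('wrist')
cv2.imwrite('pics/w4.png',f[50:350,120:520,::-1])
E
```

```text
7.55 [0.55594693 0.07591219 0.07031201] [ 1.79997349e+02 -3.27380430e-03  7.74249626e+01] [0.31085063 0.24680107 0.22039161]
```

View pics/w4.png

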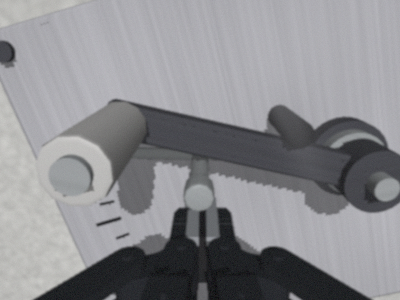

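The pin is now close to the bar. I creep in, checking force.

arm_command(
  series=[
    [0.6, -0.1, 0, 0, 0, 0.007, 0],
    [0.6, -0.1, 0, 0, 0, 0.007, 0],
    [0.6, -0.1, 0, 0, 0, 0.007, 0],
    [0, 0, 0, 0, 0, 0, 0],
  ],
)

```text
time: 7.93
eef_pos: [0.556, 0.0777, 0.0703]
ee_rot: [180.0, -0.0, 76.2]
contact_force: [0.4, 0.6, -0.1]
finger_gap: 0.001
grasp_force: 0.1
```

arm_command(
  series=[
    [0.4, -0.1, 0, 0, 0, 0.005, 0],
    [0.4, -0.1, 0, 0, 0, 0.005, 0],
    [0, 0, 0, 0, 0, 0, 0],
    [0, 0, 0, 0, 0, 0, 0],
  ],
)

```text
time: 8.27
eef_pos: [0.556, 0.0785, 0.0703]
ee_rot: [-180.0, -0.0, 75.7]
contact_force: [0.7, -0.4, -0.1]
finger_gap: 0.003
grasp_force: 0.0
```

arm_command(
  series=[
    [0.4, -0.1, 0, 0, 0, 0.005, 0],
    [0.4, -0.1, 0, 0, 0, 0.005, 0],
    [0, 0, 0, 0, 0, 0, 0],
    [0, 0, 0, 0, 0, 0, 0],
  ],
)

```text
time: 8.6
eef_pos: [0.556, 0.0793, 0.0703]
ee_rot: [-180.0, -0.0, 75.1]
contact_force: [1.0, -0.4, -0.5]
finger_gap: 0.0
grasp_force: 0.0
```

arm_command(
  series=[
    [0.4, -0.1, 0, 0, 0, 0.005, 0],
    [0.4, -0.1, 0, 0, 0, 0.005, 0],
    [0, 0, 0, 0, 0, 0, 0],
    [0, 0, 0, 0, 0, 0, 0],
  ],
)

```text
time: 8.93
eef_pos: [0.556, 0.08, 0.0703]
ee_rot: [-180.0, 0.0, 74.5]
contact_force: [0.8, -1.0, 0.3]
finger_gap: 0.002
grasp_force: 0.9
```

arm_command(
  series=[
    [0.4, -0.1, 0, 0, 0, 0.005, 0],
    [0.4, -0.1, 0, 0, 0, 0.005, 0],
    [0, 0, 0, 0, 0, 0, 0],
    [0, 0, 0, 0, 0, 0, 0],
  ],
)

```text
time: 9.27
eef_pos: [0.556, 0.0805, 0.0702]
ee_rot: [180.0, 0.1, 73.9]
contact_force: [-0.7, -5.2, 1.3]
finger_gap: 0.001
grasp_force: 2.7
```

arm_command(
  series=[
    [0.4, -0.1, 0, 0, 0, 0.005, 0],
    [0, 0, 0, 0, 0, 0, 0],
    [0, 0, 0, 0, 0, 0, 0],
  ],
)

```text
time: 9.52
eef_pos: [0.5559, 0.0807, 0.0703]
ee_rot: [180.0, 0.1, 73.6]
contact_force: [-2.1, -6.4, 0.6]
finger_gap: -0.004
grasp_force: 3.5
```

```bash
python3 - <<'E'
from h import *
s=ctrl.state();print(s['time'],s['eef_pos'],s['ee_rot'],s['contact_force'])
f=ctrl.grab_frame('wrist')
cv2.imwrite('pics/w5.png',cv2.resize(f[120:320,200:420,::-1],None,fx=2.5,fy=2.5))
E
```

```text
9.5167 [0.55594374 0.08069739 0.07026242] [1.79991796e+02 7.58475311e-02 7.36238430e+01] [-2.11582931 -6.38083553  0.63144016]
```

View pics/w5.png

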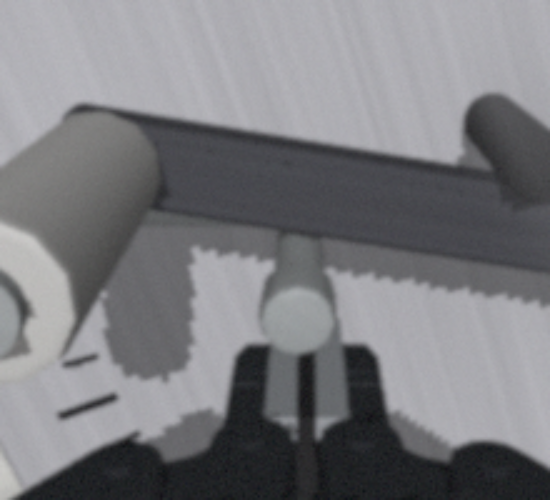

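Contact is confirmed at about 6.7 N, with the pin touching the bar. I back off, rise, and go over to the stop side of the roller.

arm_command(
  series=[
    [-2, 0, 0, 0, 0, 0, 0],
    [-5, 0, 0, 0, 0, 0, 0],
    [-10, 0, 0, 0, 0, 0, 0],
    [-10, 0, 0, 0, 0, 0, 0],
    [0, 0, -20, 0, 0, 0.05, 0],
    [0, 0, -40, 0, 0, 0.05, 0],
    [0, 0, -40, 0, 0, 0.05, 0],
    [0, 0, 0, 0, 0, 0, 0],
    [0, 0, 0, 0, 0, 0, 0],
  ],
)

```text
time: 10.32
eef_pos: [0.5497, 0.0548, 0.1726]
ee_rot: [179.8, -0.1, 65.0]
contact_force: [0.0, 0.1, -0.9]
finger_gap: 0.003
grasp_force: 0.0
```

arm_command(
  series=[
    [20, -11, 0, 0, 0, 0, 0],
    [30, -16, 0, 0, 0, 0, 0],
    [25, -14, 0, 0, 0, 0, 0],
    [15, -8, 0, 0, 0, 0, 0],
    [0, 0, 0, 0, 0, 0, 0],
    [0, 0, 0, 0, 0, 0, 0],
  ],
)

```text
time: 10.82
eef_pos: [0.5413, 0.1577, 0.1693]
ee_rot: [-179.9, 0.1, 65.2]
contact_force: [-0.1, -0.1, -0.9]
finger_gap: -0.002
grasp_force: 0.0
```

```bash
python3 - <<'E'
from h import *
s=ctrl.state();print(s['time'],s['eef_pos'],s['ee_rot'],s['contact_force'])
f=ctrl.grab_frame('wrist');f2=ctrl.grab_frame('top')
cv2.imwrite('pics/w6.png',np.hstack([f[:300,100:500],cv2.resize(f2[150:270,200:360],(400,300))])[:,:,::-1])
m=ctrl.camera_model('wrist')
for p in [(.528,.1267,.116),(.646,.072,.06)]:print(proj('wrist',p,m).round(0))
E
```

```text
10.8167 [0.54130039 0.15769674 0.16928041] [-1.79930980e+02  6.51570966e-02  6.51653593e+01] [-0.09185096 -0.12339889 -0.92453907]
[321. 273.]
[474. 237.]
```

View pics/w6.png

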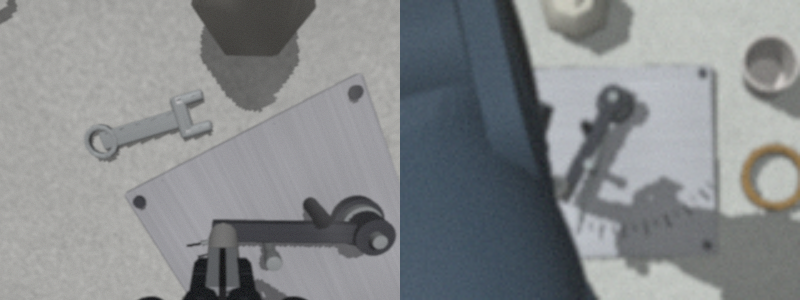

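The fingers stand just beyond the roller, on its stop side, and the pointer pin (270,257 in crop) rests at the bar. I lower and approach.

arm_command(
  series=[
    [0, 0, 20, 0, 0, 0, 0],
    [0, 0, 30, 0, 0, 0, 0],
    [0, 0, 25, 0, 0, 0, 0],
    [0, 0, 8, 0, 0, 0, 0],
    [0, 0, 0, 0, 0, 0, 0],
    [0, 0, 0, 0, 0, 0, 0],
    [0, 0, 0, 0, 0, 0, 0],
  ],
)

```text
time: 11.5
eef_pos: [0.5429, 0.1576, 0.0889]
ee_rot: [179.9, -0.1, 65.0]
contact_force: [0.6, 0.2, -0.4]
finger_gap: 0.001
grasp_force: 0.0
```

arm_command(
  series=[
    [-1.5, 0, 0, 0, 0, 0, 0],
    [-1.5, 0, 0, 0, 0, 0, 0],
    [-1, 0, 0, 0, 0, 0, 0],
    [-1, 0, 0, 0, 0, 0, 0],
    [-0.5, 0, 0, 0, 0, 0, 0],
    [-0.5, 0, 0, 0, 0, 0, 0],
    [-0.5, 0, 0, 0, 0, 0, 0],
    [0, 0, 0, 0, 0, 0, 0],
  ],
)

```text
time: 12.17
eef_pos: [0.5392, 0.1517, 0.0873]
ee_rot: [-180.0, 0.0, 65.1]
contact_force: [1.1, -0.4, -0.4]
finger_gap: -0.003
grasp_force: 0.0
```

arm_command(
  series=[
    [-0.5, 0, 0, 0, 0, 0, 0],
    [-0.5, 0, 0, 0, 0, 0, 0],
    [-0.5, 0, 0, 0, 0, 0, 0],
    [0, 0, 0, 0, 0, 0, 0],
  ],
)

```text
time: 12.5
eef_pos: [0.5386, 0.1504, 0.0873]
ee_rot: [-180.0, 0.0, 65.1]
contact_force: [-0.5, 0.8, 0.8]
finger_gap: -0.0
grasp_force: 0.0
```

arm_command(
  series=[
    [-0.5, 0, 0, 0, 0, 0, 0],
    [-0.5, 0, 0, 0, 0, 0, 0],
    [0, 0, 0, 0, 0, 0, 0],
    [0, 0, 0, 0, 0, 0, 0],
  ],
)

```text
time: 12.83
eef_pos: [0.5382, 0.1495, 0.0873]
ee_rot: [-180.0, 0.0, 65.1]
contact_force: [-0.5, 0.1, -0.2]
finger_gap: -0.001
grasp_force: 0.0
```

arm_command(
  series=[
    [-0.5, 0, 0, 0, 0, 0, 0],
    [-0.5, 0, 0, 0, 0, 0, 0],
    [0, 0, 0, 0, 0, 0, 0],
    [0, 0, 0, 0, 0, 0, 0],
  ],
)

```text
time: 13.17
eef_pos: [0.5378, 0.1486, 0.0873]
ee_rot: [180.0, -0.0, 65.1]
contact_force: [0.3, 0.8, -0.5]
finger_gap: -0.001
grasp_force: 0.0
```

arm_command(
  series=[
    [-0.5, 0, 0, 0, 0, 0, 0],
    [-0.5, 0, 0, 0, 0, 0, 0],
    [0, 0, 0, 0, 0, 0, 0],
    [0, 0, 0, 0, 0, 0, 0],
  ],
)

```text
time: 13.5
eef_pos: [0.5374, 0.1478, 0.0873]
ee_rot: [180.0, -0.0, 65.1]
contact_force: [0.0, 2.2, 0.6]
finger_gap: 0.0
grasp_force: 1.0
```

arm_command(
  series=[
    [-0.4, 0, 0, 0, 0, 0, 0],
    [-0.4, 0, 0, 0, 0, 0, 0],
    [0, 0, 0, 0, 0, 0, 0],
    [0, 0, 0, 0, 0, 0, 0],
  ],
)

```text
time: 13.83
eef_pos: [0.5372, 0.1473, 0.0874]
ee_rot: [180.0, -0.0, 65.1]
contact_force: [1.3, 4.4, -0.6]
finger_gap: -0.004
grasp_force: 2.5
```

arm_command(
  series=[
    [-0.4, 0, 0, 0, 0, 0, 0],
    [-0.4, 0, 0, 0, 0, 0, 0],
    [0, 0, 0, 0, 0, 0, 0],
    [0, 0, 0, 0, 0, 0, 0],
  ],
)

```text
time: 14.17
eef_pos: [0.537, 0.1469, 0.0875]
ee_rot: [180.0, -0.1, 65.1]
contact_force: [2.1, 7.2, -0.8]
finger_gap: -0.0
grasp_force: 3.6
```

arm_command(
  series=[
    [-0.4, 0, 0, 0, 0, 0, 0],
    [-0.3, 0, 0, 0, 0, 0, 0],
    [0, 0, 0, 0, 0, 0, 0],
    [0, 0, 0, 0, 0, 0, 0],
  ],
)

```text
time: 14.5
eef_pos: [0.5369, 0.1465, 0.0876]
ee_rot: [180.0, -0.1, 65.1]
contact_force: [3.4, 9.0, -0.4]
finger_gap: 0.003
grasp_force: 4.6
```

arm_command(
  series=[
    [-0.4, 0, 0, 0, 0, 0, 0],
    [-0.3, 0, 0, 0, 0, 0, 0],
    [0, 0, 0, 0, 0, 0, 0],
    [0, 0, 0, 0, 0, 0, 0],
  ],
)

```text
time: 14.83
eef_pos: [0.5367, 0.1461, 0.0877]
ee_rot: [180.0, -0.1, 65.1]
contact_force: [4.2, 10.8, -0.8]
finger_gap: 0.0
grasp_force: 5.4
```

arm_command(
  series=[
    [-0.4, 0, 0, 0, 0, 0, 0],
    [-0.3, 0, 0, 0, 0, 0, 0],
    [0, 0, 0, 0, 0, 0, 0],
    [0, 0, 0, 0, 0, 0, 0],
  ],
)

```text
time: 15.17
eef_pos: [0.5364, 0.1455, 0.0877]
ee_rot: [180.0, -0.1, 65.1]
contact_force: [3.0, 10.1, -0.9]
finger_gap: 0.004
grasp_force: 5.6
```

arm_command(
  series=[
    [-0.4, 0, 0, 0, 0, -0.003, 0],
    [-0.4, 0, 0, 0, 0, -0.003, 0],
    [0, 0, 0, 0, 0, 0, 0],
    [0, 0, 0, 0, 0, 0, 0],
  ],
)

```text
time: 15.5
eef_pos: [0.5359, 0.1448, 0.0876]
ee_rot: [-180.0, -0.1, 65.5]
contact_force: [2.7, 11.2, -0.5]
finger_gap: 0.002
grasp_force: 5.6
```

The arm yields at about 11 N. Now I push along the arc.

arm_command(
  series=[
    [-0.8, -0.1, 0, 0, 0, -0.006, 0],
    [-1.3, -0.2, 0, 0, 0, -0.01, 0],
    [-1.3, -0.2, 0, 0, 0, -0.01, 0],
    [-1.3, -0.2, 0, 0, 0, -0.01, 0],
    [-1.3, -0.2, 0, 0, 0, -0.01, 0],
    [-1.3, -0.2, 0, 0, 0, -0.01, 0],
    [-1.3, -0.2, 0, 0, 0, -0.01, 0],
    [-0.8, -0.1, 0, 0, 0, -0.006, 0],
    [0, 0, 0, 0, 0, 0, 0],
    [0, 0, 0, 0, 0, 0, 0],
  ],
)

```text
time: 16.33
eef_pos: [0.5311, 0.1368, 0.0877]
ee_rot: [180.0, -0.2, 69.6]
contact_force: [3.1, 12.0, -0.7]
finger_gap: -0.002
grasp_force: 6.1
```

arm_command(
  series=[
    [-0.8, -0.1, 0, 0, 0, -0.006, 0],
    [-1.3, -0.2, 0, 0, 0, -0.01, 0],
    [-1.3, -0.2, 0, 0, 0, -0.01, 0],
    [-1.3, -0.2, 0, 0, 0, -0.01, 0],
    [-0.8, -0.1, 0, 0, 0, -0.006, 0],
    [0, 0, 0, 0, 0, 0, 0],
    [0, 0, 0, 0, 0, 0, 0],
  ],
)

```text
time: 16.92
eef_pos: [0.5285, 0.1319, 0.0877]
ee_rot: [180.0, -0.2, 72.0]
contact_force: [3.6, 13.6, -0.3]
finger_gap: 0.001
grasp_force: 6.5
```

arm_command(
  series=[
    [0, 0, 0, 0, 0, 0, 0],
  ],
)

```text
time: 17.0
eef_pos: [0.5285, 0.1319, 0.0877]
ee_rot: [180.0, -0.2, 72.0]
contact_force: [3.2, 12.4, -0.6]
finger_gap: -0.002
grasp_force: 6.5
```

arm_command(
  series=[
    [0, 0, 0, 0, 0, 0, 0],
  ],
)

```text
time: 17.08
eef_pos: [0.5285, 0.1319, 0.0877]
ee_rot: [180.0, -0.2, 72.0]
contact_force: [3.4, 12.6, -1.4]
finger_gap: -0.001
grasp_force: 6.5
```

arm_command(
  series=[
    [0, 0, 0, 0, 0, 0, 0],
  ],
)

```text
time: 17.17
eef_pos: [0.5285, 0.132, 0.0877]
ee_rot: [180.0, -0.2, 72.0]
contact_force: [2.9, 12.2, -0.8]
finger_gap: -0.003
grasp_force: 6.5
```

arm_command(
  series=[
    [-0.8, -0.1, 0, 0, 0, -0.006, 0],
    [-1.3, -0.2, 0, 0, 0, -0.01, 0],
    [-1.3, -0.2, 0, 0, 0, -0.01, 0],
    [-1.3, -0.2, 0, 0, 0, -0.01, 0],
    [-1.3, -0.2, 0, 0, 0, -0.01, 0],
    [-1.3, -0.2, 0, 0, 0, -0.01, 0],
    [-1.3, -0.2, 0, 0, 0, -0.01, 0],
    [-1.3, -0.2, 0, 0, 0, -0.01, 0],
    [-0.8, -0.1, 0, 0, 0, -0.006, 0],
    [0, 0, 0, 0, 0, 0, 0],
  ],
)

```text
time: 18.0
eef_pos: [0.524, 0.1222, 0.0877]
ee_rot: [180.0, -0.2, 76.7]
contact_force: [4.4, 14.2, -2.7]
finger_gap: 0.004
grasp_force: 7.3
```

arm_command(
  series=[
    [0, 0, 0, 0, 0, 0, 0],
  ],
)

```text
time: 18.08
eef_pos: [0.524, 0.1222, 0.0877]
ee_rot: [180.0, -0.2, 76.7]
contact_force: [2.4, 14.4, -1.2]
finger_gap: -0.001
grasp_force: 7.2
```

arm_command(
  series=[
    [0, 0, 0, 0, 0, 0, 0],
  ],
)

```text
time: 18.17
eef_pos: [0.524, 0.1223, 0.0877]
ee_rot: [180.0, -0.2, 76.7]
contact_force: [4.0, 13.9, -1.1]
finger_gap: 0.004
grasp_force: 7.2
```

arm_command(
  series=[
    [0, 0, 0, 0, 0, 0, 0],
  ],
)

```text
time: 18.25
eef_pos: [0.524, 0.1223, 0.0876]
ee_rot: [180.0, -0.2, 76.7]
contact_force: [3.3, 14.6, -0.9]
finger_gap: -0.006
grasp_force: 7.2
```

arm_command(
  series=[
    [0, 0, 0, 0, 0, 0, 0],
  ],
)

```text
time: 18.33
eef_pos: [0.524, 0.1223, 0.0877]
ee_rot: [180.0, -0.2, 76.7]
contact_force: [3.7, 14.0, -1.6]
finger_gap: -0.0
grasp_force: 7.2
```

arm_command(
  series=[
    [0, 0, 0, 0, 0, 0, 0],
  ],
)

```text
time: 18.42
eef_pos: [0.5241, 0.1223, 0.0877]
ee_rot: [180.0, -0.2, 76.7]
contact_force: [2.1, 13.8, -1.2]
finger_gap: 0.002
grasp_force: 7.2
```

About 14.5 N; a last small advance, then hold over a second.

arm_command(
  series=[
    [-0.8, -0.1, 0, 0, 0, -0.006, 0],
    [-1.3, -0.2, 0, 0, 0, -0.01, 0],
    [-1.3, -0.2, 0, 0, 0, -0.01, 0],
    [-0.8, -0.1, 0, 0, 0, -0.006, 0],
    [0, 0, 0, 0, 0, 0, 0],
    [0, 0, 0, 0, 0, 0, 0],
  ],
)

```text
time: 18.92
eef_pos: [0.5225, 0.1184, 0.0877]
ee_rot: [180.0, -0.2, 78.5]
contact_force: [3.5, 14.8, -2.3]
finger_gap: -0.001
grasp_force: 7.5
```

arm_command(
  series=[
    [0, 0, 0, 0, 0, 0, 0],
    [0, 0, 0, 0, 0, 0, 0],
    [0, 0, 0, 0, 0, 0, 0],
  ],
)

```text
time: 19.17
eef_pos: [0.5225, 0.1184, 0.0876]
ee_rot: [180.0, -0.2, 78.5]
contact_force: [3.2, 14.9, -1.2]
finger_gap: 0.005
grasp_force: 7.5
```

arm_command(
  series=[
    [0, 0, 0, 0, 0, 0, 0],
    [0, 0, 0, 0, 0, 0, 0],
    [0, 0, 0, 0, 0, 0, 0],
  ],
)

```text
time: 19.42
eef_pos: [0.5225, 0.1184, 0.0876]
ee_rot: [180.0, -0.2, 78.5]
contact_force: [2.4, 15.5, -1.6]
finger_gap: -0.002
grasp_force: 7.5
```

arm_command(
  series=[
    [0, 0, 0, 0, 0, 0, 0],
    [0, 0, 0, 0, 0, 0, 0],
    [0, 0, 0, 0, 0, 0, 0],
  ],
)

```text
time: 19.67
eef_pos: [0.5225, 0.1184, 0.0876]
ee_rot: [180.0, -0.2, 78.5]
contact_force: [1.6, 14.7, -2.0]
finger_gap: 0.003
grasp_force: 7.5
```

arm_command(
  series=[
    [0, 0, 0, 0, 0, 0, 0],
    [0, 0, 0, 0, 0, 0, 0],
    [0, 0, 0, 0, 0, 0, 0],
  ],
)

```text
time: 19.92
eef_pos: [0.5225, 0.1184, 0.0876]
ee_rot: [180.0, -0.2, 78.5]
contact_force: [3.6, 15.0, -1.9]
finger_gap: 0.001
grasp_force: 7.5
```

Held at about 15.2 N for over a second. I ease back.

arm_command(
  series=[
    [0.8, 0.1, 0, 0, 0, 0.006, 0],
    [1.3, 0.2, 0, 0, 0, 0.01, 0],
    [2, 0.3, 0, 0, 0, 0.015, 0],
    [2.6, 0.4, 0, 0, 0, 0.02, 0],
    [2.6, 0.4, 0, 0, 0, 0.02, 0],
    [2.6, 0.4, 0, 0, 0, 0.02, 0],
    [2.6, 0.4, 0, 0, 0, 0.02, 0],
    [2.6, 0.4, 0, 0, 0, 0.02, 0],
    [2.6, 0.4, 0, 0, 0, 0.02, 0],
    [2, 0.3, 0, 0, 0, 0.015, 0],
  ],
)

```text
time: 20.75
eef_pos: [0.5318, 0.1382, 0.0877]
ee_rot: [180.0, -0.2, 69.0]
contact_force: [4.1, 11.6, -1.4]
finger_gap: -0.0
grasp_force: 6.0
```

arm_command(
  series=[
    [1.3, 0.2, 0, 0, 0, 0.01, 0],
    [1.3, 0.2, 0, 0, 0, 0.01, 0],
    [1.3, 0.2, 0, 0, 0, 0.01, 0],
    [1.3, 0.2, 0, 0, 0, 0.01, 0],
    [0.8, 0.1, 0, 0, 0, 0.006, 0],
    [0.8, 0.1, 0, 0, 0, 0.006, 0],
    [0.6, 0, 0, 0, 0, 0, 0],
    [0.5, 0, 0, 0, 0, 0, 0],
    [0.5, 0, 0, 0, 0, 0, 0],
    [0.5, 0, 0, 0, 0, 0, 0],
  ],
)

```text
time: 21.58
eef_pos: [0.5362, 0.1456, 0.0877]
ee_rot: [180.0, -0.1, 66.0]
contact_force: [6.1, 9.7, -1.4]
finger_gap: -0.002
grasp_force: 5.3
```

arm_command(
  series=[
    [0.5, 0, 0, 0, 0, 0, 0],
    [0.5, 0, 0, 0, 0, 0, 0],
    [0.5, 0, 0, 0, 0, 0, 0],
    [0.5, 0, 0, 0, 0, 0, 0],
    [0.5, 0, 0, 0, 0, 0, 0],
    [0.5, 0, 0, 0, 0, 0, 0],
    [0.5, 0, 0, 0, 0, 0, 0],
    [0.5, 0, 0, 0, 0, 0, 0],
    [0.5, 0, 0, 0, 0, 0, 0],
    [0.5, 0, 0, 0, 0, 0, 0],
  ],
)

```text
time: 22.42
eef_pos: [0.5371, 0.1489, 0.0872]
ee_rot: [-180.0, 0.0, 66.0]
contact_force: [0.1, 0.1, -0.1]
finger_gap: -0.002
grasp_force: 0.0
```

Arm back on its stop and released. I move clear, rise straight up, and look.

arm_command(
  series=[
    [2, 0, 0, 0, 0, 0, 0],
    [4, 0, 0, 0, 0, 0, 0],
    [4, 0, 0, 0, 0, 0, 0],
    [0, 0, -20, 0, 0, 0, 0],
    [0, 0, -40, 0, 0, 0, 0],
    [0, 0, -40, 0, 0, 0, 0],
    [0, 0, -20, 0, 0, 0, 0],
    [0, 0, 0, 0, 0, 0, 0],
  ],
)

```text
time: 23.08
eef_pos: [0.5435, 0.1592, 0.2123]
ee_rot: [179.7, -0.3, 66.0]
contact_force: [0.4, -0.0, 1.4]
finger_gap: -0.003
grasp_force: 0.0
```

arm_command(
  series=[
    [-20, 20, 0, 0, 0, 0, 0],
    [-30, 15, 0, 0, 0, 0, 0],
    [-40, 10, 0, 0, 0, 0, 0],
    [-40, 10, 0, 0, 0, 0, 0],
    [-40, 0, 0, 0, 0, 0, 0],
    [-20, 0, 0, 0, 0, 0, 0],
    [0, 0, 0, 0, 0, 0, 0],
    [0, 0, 0, 0, 0, 0, 0],
    [0, 0, 0, 0, 0, 0, 0],
    [0, 0, 0, 0, 0, 0, 0],
  ],
)

```text
time: 23.92
eef_pos: [0.5147, -0.0367, 0.2071]
ee_rot: [-180.0, -0.0, 66.1]
contact_force: [0.4, 0.6, 0.2]
finger_gap: -0.002
grasp_force: 0.0
```

```bash
python3 - <<'E'
from h import *
s=ctrl.state();print(s['time'],s['eef_pos'],s['contact_force'])
m=ctrl.camera_model('wrist')
f=ctrl.grab_frame('wrist');cv2.imwrite('pics/w7.png',f[:,:,::-1])
o=np.array([.646,.072])
for n,r,a,z in [('roller',.13,.434,.116),('pin',.09,.278-.24,.078),('tip',.154,.278-.24,.018)]:print(n,proj('wrist',[o[0]-r*np.cos(a),o[1]+r*np.sin(a),z],m).round(0))
E
```

```text
23.9167 [ 0.51473669 -0.03669358  0.20705724] [0.35472656 0.58643256 0.19369027]
roller [231. -33.]
pin [310.  43.]
tip [251.  80.]
```

View pics/w7.png

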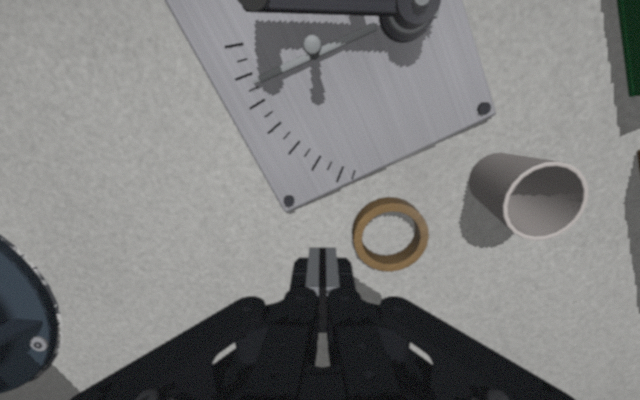

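The picture shows the pin at (312,45) and the tip at about (252,88), where the arm carried the pointer. The tip is about 8 px from prediction, roughly 0.25 rad of deflection. The bar is back and the neighbours are undisturbed.

```bash
python3 -c "
from cell import ctrl
print(ctrl.finish_job())"
```

```text
the job is handed in; nothing more can be done
None
```

The job is handed in, with no verdict shown: the pointer was pushed back to the arm, about 15.2 N was held on the roller for about a second, the arm was eased onto its stop, and the pointer was left at about 0.25 rad.

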